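# Put the stray vial away with its own kind

### The job

A slim, tall amber vial has been left out on the bench. Stand it upright inside the white two-bay caddy, on the floor of the bay that already holds a slim vial like it (not the bay with the squat one), and let go of it. Leave the two vials that are already in the caddy standing where they are.

Things in the scene. Friction and masses are not known exactly. Their poses are not given: they have to be found in the camera images.
- vial_out: The stray vial, upright on the bench: amber glass, paper band, aluminium cap, 95 mm tall; body 30 mm in diameter up to 68 mm, neck 18 mm, cap 22 mm in diameter from 80 to 95 mm. About 80 g. Origin: centre of its underside, z up its axis. A squat vial (46 mm in diameter, 60 tall) and a beaker (56 in diameter, 65 tall), not part of the job, stand 90 mm or more from it, centre to centre.
- vial_in_caddy_slim: The slim vial already in the caddy, same shape and size as the stray one. It stands in one of the two bays (which one varies), on that bay's centre line, 30 to 50 mm from the middle of the bay's length towards the caddy's local +x. Origin: centre of its underside.
- vial_in_caddy_squat: The squat vial already in the caddy: amber glass with an aluminium cap, 46 mm in diameter and 60 mm tall, standing in the other bay, likewise in the half towards local +x. Origin at the centre of its underside.
- caddy: White plastic caddy fixed to the bench, 170 mm (local x) by 175 (y), open on top. A middle wall along x parts it into two bays, each 160 (x) by 80 (y) inside, centred at y = +43 and -43 mm. Walls 5 mm thick, tops 22 mm above the bench; floor 5 mm above it. The -x half of each bay is empty. Origin: centre of the underside, z up; local x points away from the robot, within 25 degrees of world x.
There are look-alikes about, which are no part of the job. There is more than one size of the caddy; the job needs the smaller.

How it is judged:
By the outcome, as a careful person would: the job done as asked, in the order asked, and still so for the second after the job is handed in, with the robot touching nothing.
It also fails if it takes over 34 s, if anything falls off the work surface, if the arm or the gripper's body presses on something with over 40 N, if the wrist force passes 120 N, or if a joint passes its speed limit or range.

### The arm

A 6-joint arm with a two-finger parallel gripper is mounted at the origin on the work surface. World frame = base frame: x ahead of the robot, y to its left, z up, the work surface at z = 0. Lengths are in m, angles in rad, forces in N, time in s.
With the tool pointing down it reaches from about 0.35 to 0.875 m from the base axis. Payload 4.2 kg.
Tool frame: the origin (TCP) lies between the finger pads; the fingertips stand 8 mm ahead of it and the grasp point (between the pads) lies 11 mm behind it; z points along the fingers, y is the direction in which the jaws open and shut (so a half turn about z gives the same grasp; the last joint's range is limited). The gripper opens to 85 mm and grips with 20 to 120 N. Pads are 22 mm wide; open, the fingers measure 114 mm over their backs; the gripper's body (76 mm by 85 mm) begins 54 mm behind the grasp point. The pads swing forward as they close: fully open they stand 13 mm farther back than shut.
Start: joints at [1.469, 0.385, 0.008, 0, -1.194, -0.259], TCP at [0.221, 0.585, 0.239] pointing down, gripper open.
Joint ranges: [-3.14, 3.14], [-1.21, 2.06], [-1.07, 1.41], [-3.16, 2.05], [-2.99, -0.16], [-3.1, 3.1]. Speed limits (rad/s): [2.79, 2.79, 3.14, 3.14, 3.14, 3.14].

### API

Orientations are given as a unit quaternion [w, x, y, z].
In Python, from plant import status, viewer, job gives the robot as it stands.
- The arm moves only by the shell command python3 -m creep 'ROWS' [FORCE]. ROWS is JSON, a list of rows, each a list of 7 numbers: the shift along the world's x, y, z in mm, then the turn, a rotation vector about the world's x, y, z in degrees, then the closure, from 0 (fully open) to 1 (shut). In form: [[dx, dy, dz, rx, ry, rz, claw], ...]. A call has 1 to 12 rows; each row is the pose to reach, as a shift and turn from the pose commanded when the call began; what a row does not reach only later rows make up. A row lasts 1/8 s, in which the tool goes at most 62.5 mm and 10.7 degrees, less where a joint would pass 70% of its speed; a pose out of reach is approached as far as the arm can. A call with a gripper value outside its range is refused whole. The fingers move at their own pace and stop on an object; FORCE is the grip in N (left out, the last holds). Time passes only in rows, so rows that repeat a pose let the fingers close. It gives the time, the measured TCP pose, the force and the opening at its end, in the units of the state.
- status.state(): the state, without advancing time (a new reading comes with each control period).
- viewer.snapshot(name): name is "side" or "top"; returns the picture (400x640x3 uint8, red, green, blue); there is no depth.
- viewer.camera_info(name): a dict with "fovy" (degrees; the focal length in pixels is half the picture's height over the tangent of half this angle, whatever the lens; pixels are square), "cx", "cy" (the principal point, pixels), "k1" (the pictures are not rectified: a ray, as slopes to the right and down, at radius r is drawn at 1 + k1 r^2 times it, then the intrinsics apply), "T" (4x4, takes a point from camera to world coordinates). Camera axes: x right, y up, looking along -z (the intrinsics and any distortion apply to the point x, -y, -z); pixel columns grow to the right and rows downward; lengths in m; the calibration is good to about 2 mm. A picture is of the moment at which its call begins. camera_info takes no time and is no camera call.
- job.finish_job(): hands the job in, once; it reports no verdict.
The state is a dict: "time_s": time; "joint_positions": joint angles; "qvel": joint speeds; "tau": joint torques, N m; "ee_pos": TCP position; "orientation": TCP orientation; "contact_force": force on the tool from outside, world axes, zero at the start; "ft_torque": the same for the moment, N m; "gripper_width": finger opening in m.
Only numpy, scipy, OpenCV 4.12 (cv2) and the standard library are available. Lean on these libraries where they do the work, as an engineer would, in place of code of your own. Each camera call takes 0.05 s, during which the arm holds its last target.

## Working session

There is one attempt and no reset: what is moved stays moved. The work goes in short steps, Python scripts to look and compute and a shell command to move; the robot and the scene stay as the last step left them, time stands still between calls to the robot, and variables do not carry over. Pictures are saved under pics/ and viewed, and the job is handed in when it is done.

```bash
ls; mkdir -p pics; python3 - <<'E'
from plant import status, viewer, job
import cv2,numpy as np
np.set_printoptions(precision=4,suppress=True)
for n in("side","top"):
    im=viewer.snapshot(n); cv2.imwrite(f"pics/{n}0.png",im[:,:,::-1])
    c=viewer.camera_info(n); print(n,{k:(np.array(v) if k=="T" else v) for k,v in c.items()})
s=status.state(); print(s)
E
```

```text
pics
side {'fovy': 43.424132089932044, 'cx': 316.984101185255, 'cy': 202.77935468690129, 'k1': -0.1251302100082094, 'T': array([[ 0.9689,  0.1749, -0.1752,  0.238 ],
       [-0.2472,  0.6464, -0.7219, -0.7646],
       [-0.013 ,  0.7427,  0.6695,  0.7875],
       [ 0.    ,  0.    ,  0.    ,  1.    ]])}
top {'fovy': 51.857842304942636, 'cx': 326.1129518810782, 'cy': 201.20997029579758, 'k1': 0.011433223011400208, 'T': array([[-0.0101,  0.9984, -0.0557,  0.4011],
       [-0.9995, -0.0117, -0.0285, -0.0056],
       [-0.0291,  0.0554,  0.998 ,  0.8699],
       [ 0.    ,  0.    ,  0.    ,  1.    ]])}
{'time_s': 0.1, 'joint_positions': array([ 1.4686,  0.3855,  0.0068, -0.0004, -1.194 , -0.2586]), 'qvel': array([-0.0003,  0.0003,  0.0023,  0.0014, -0.0015, -0.    ]), 'tau': array([ -0.0005, -39.332 ,  18.8928,   4.1979,  -0.0026,   0.    ]), 'ee_pos': array([0.2205, 0.5843, 0.2383]), 'orientation': array([ 0.001 ,  0.9838, -0.1795, -0.0001]), 'contact_force': array([-0.1293,  0.3342, -0.0616]), 'ft_torque': array([ 0.0068, -0.0351, -0.0027]), 'gripper_width': 0.0855390425392195}
```

View pics/side0.png

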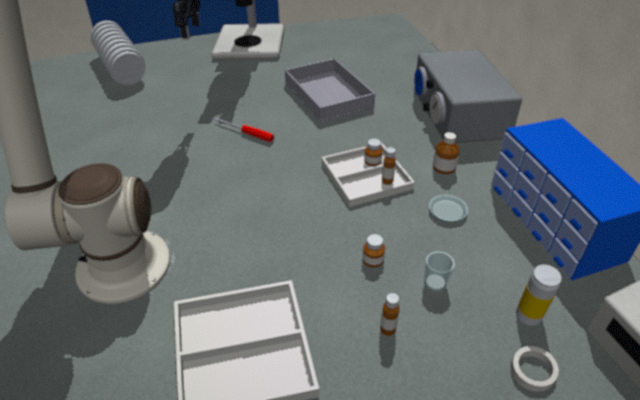

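View pics/top0.png

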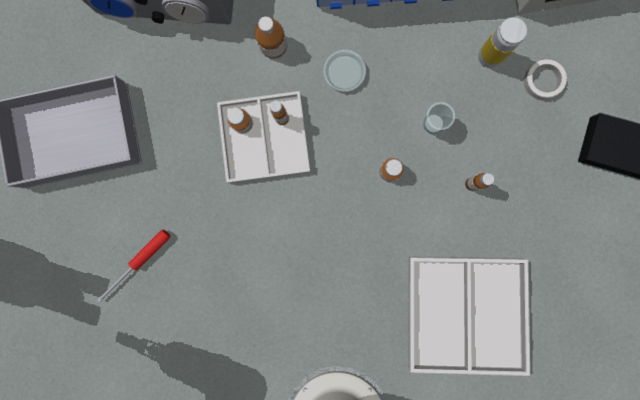

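```bash
cat > h.py <<'E'
import numpy as np,cv2
from plant import viewer
def K(n):
    c=viewer.camera_info(n); f=200/np.tan(np.radians(c["fovy"])/2)
    return c,np.array([[f,0,c["cx"]],[0,f,c["cy"]],[0,0,1.]]),np.array([c["k1"],0,0,0,0.])
def proj(n,P):
    c,k,d=K(n); T=np.linalg.inv(np.array(c["T"])); P=np.atleast_2d(np.array(P,float))
    q=(P@T[:3,:3].T+T[:3,3])*[1,-1,-1]
    return cv2.projectPoints(q,np.zeros(3),np.zeros(3),k,d)[0][:,0]
def ray(n,uv):
    c,k,d=K(n); T=np.array(c["T"])
    p=cv2.undistortPoints(np.array(uv,float).reshape(-1,1,2),k,d)[:,0]
    return T[:3,3],np.c_[p[:,0],-p[:,1],-np.ones(len(p))]@T[:3,:3].T
def atz(n,uv,z):
    o,r=ray(n,uv); return o+r*((z-o[2])/r[:,2])[:,None]
E
python3 - <<'E'
import cv2,numpy as np
t=cv2.imread("pics/top0.png");s=cv2.imread("pics/side0.png")
def c(i,x,y,w,h,k): return cv2.resize(i[y:y+h,x:x+w],None,fx=k,fy=k,interpolation=cv2.INTER_CUBIC)
a=c(t,205,80,120,115,5); cv2.imwrite("pics/tcad.png",a)
a=np.hstack([c(t,450,160,60,50,6),c(s,365,285,50,50,6)]);cv2.imwrite("pics/vial.png",a)
cv2.imwrite("pics/scad.png",c(s,310,130,115,85,6))
E
```

```text
(no output)
```

View pics/tcad.png

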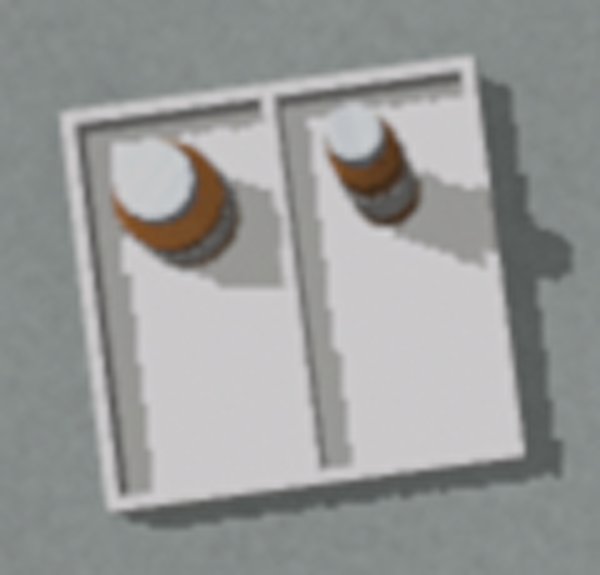

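View pics/vial.png

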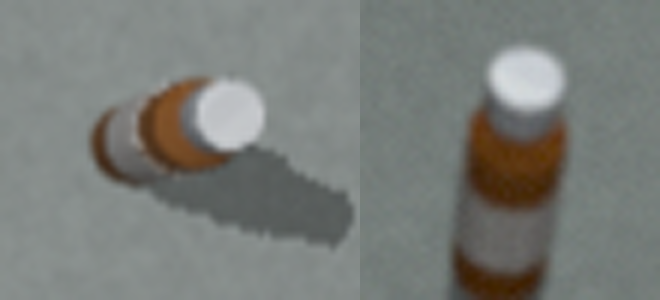

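View pics/scad.png

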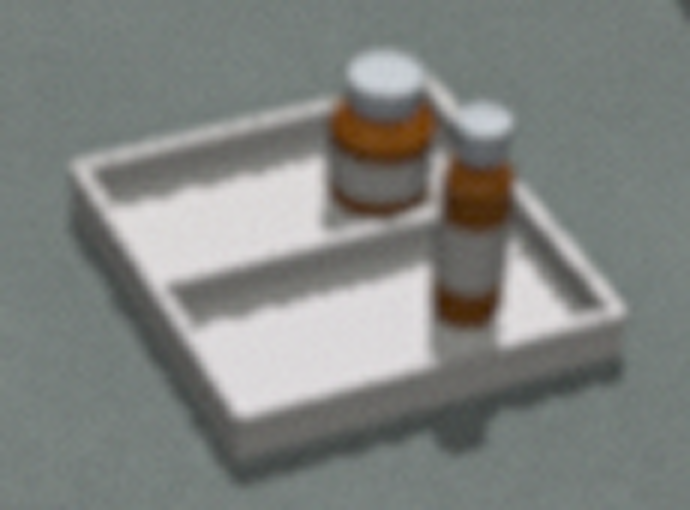

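Top view: the stray slim vial's cap is at (488,179) and its base at about (470,184). It could be confused with the squat vial (392,170), the large bottle (270,40), the yellow vial (503,40), or the slim vial already in the caddy (279,112). Going by the description, I choose the one at (480,182); the crop shows a slim body with a paper band and a small cap. The small caddy is at (265,137), with the large one at (470,315) and the grey tray at (68,130). The slim vial's bay is the right-hand one in the image.

```bash
cat > m.py <<'E'
from h import *
np.set_printoptions(precision=4,suppress=True)
from scipy.optimize import least_squares
def cr(p,o,k): return (np.array(p,float)+.5)/k-.5+np.array(o)
# caddy
tc=cr([(61,113),(473,57),(525,457),(110,510)],(205,80),5)   # far-left, far-right, near-right, near-left
sc=cr([(72,163),(628,310),(238,418)],(310,130),6) # side: near-left, far-right, near-right
L=np.array([[.085,.0875,.022],[.085,-.0875,.022],[-.085,-.0875,.022],[-.085,.0875,.022]])
def pts(x,l=L):
    c,s=np.cos(x[2]),np.sin(x[2]); return l@np.array([[c,s,0],[-s,c,0],[0,0,1]])+[x[0],x[1],0]
ft=lambda x:(proj("top",pts(x))-tc).ravel()
fs=lambda x:(proj("side",pts(x)[[3,1,2]])-sc).ravel()
for f in (ft,fs,lambda x:np.r_[ft(x),fs(x)]):
    r=least_squares(f,[.6,.1,0]); print("caddy",r.x,np.degrees(r.x[2]),np.abs(r.fun).max())
X=r.x
ct=cr((229.5,115),(450,160),6); cs=cr((165.5,77),(365,285),6)
print("stray cap", atz("top",[ct],.095),atz("side",[cs],.095))
kt=cr((355,131),(205,80),5); ks=cr((484,123),(310,130),6)
print("slim caddy cap", atz("top",[kt],.1),atz("side",[ks],.1))
print("squat cap", atz("top",[cr((153,180),(205,80),5)],.065))
for y in (43,-43):print("bay",y,pts(X,np.array([[-.035,y/1e3,.005]])))
E
python3 m.py
```

```text
caddy [0.5861 0.1493 0.1195] 6.845811160407132 0.2759668555447945
caddy [0.5872 0.1506 0.1192] 6.830096144153025 0.21582968789141432
caddy [0.5864 0.1495 0.1197] 6.8578576797259965 0.5191197078749212
stray cap [[ 0.4829 -0.2862  0.095 ]] [[ 0.4836 -0.2856  0.095 ]]
slim caddy cap [[0.6273 0.1108 0.1   ]] [[0.627  0.1091 0.1   ]]
squat cap [[0.6192 0.197  0.065 ]]
bay 43 [[0.5465 0.1881 0.005 ]]
bay -43 [[0.5568 0.1027 0.005 ]]
```

```bash
python3 -m creep '[[15,-25,0,0,0,0,0.2],[40,-70,0,0,0,0,0.2],[70,-120,0,0,0,0,0.2],[100,-173,0,0,0,0,0.2],[130,-226,0,0,0,0,0.2],[160,-280,0,0,0,0,0.2],[190,-333,0,0,0,0,0.2],[217,-386,0,0,0,0,0.2],[240,-440,0,0,0,0,0.2],[253,-496,0,0,0,0,0.2],[258,-553,0,0,0,0,0.2],[261,-610,0,0,0,0,0.2]]'
python3 - <<'E'
from m import *
from plant import status
print(atz("top",[(393,166)],.06), atz("top",[(437,124)],.0)); print(status.state()["joint_positions"])
E
```

```text
time_s: 1.6
ee_pos: [0.4814, -0.0271, 0.239]
orientation: [0.0, 0.984, -0.179, -0.0]
contact_force: [0.7, -0.1, 0.7]
gripper_width: 0.0683
caddy [0.5861 0.1493 0.1195] 6.845811160407132 0.2759668555447945
caddy [0.5872 0.1506 0.1192] 6.830096144153025 0.21582968789141432
caddy [0.5864 0.1495 0.1197] 6.8578576797259965 0.5191197078749212
stray cap [[ 0.4829 -0.2862  0.095 ]] [[ 0.4836 -0.2856  0.095 ]]
slim caddy cap [[0.6273 0.1108 0.1   ]] [[0.627  0.1091 0.1   ]]
squat cap [[0.6192 0.197  0.065 ]]
bay 43 [[0.5465 0.1881 0.005 ]]
bay -43 [[0.5568 0.1027 0.005 ]]
[[ 0.5143 -0.1152  0.06  ]] [[ 0.611  -0.2178  0.    ]]
[ 0.2815  0.1405 -0.33   -0.0001 -1.1008  0.9286]
```

```bash
python3 -m creep '[[0,-50,0,0,0,0,0.2],[0,-105,0,0,0,0,0.2],[1,-160,0,0,0,0,0.2],[1,-215,-10,0,0,0,0.2],[1,-250,-35,0,0,0,0.2],[1,-261,-70,0,0,0,0.2],[1,-261,-90,0,0,0,0.2],[1,-261,-90,0,0,0,0.2]]'
python3 - <<'E'
from plant import viewer
import cv2,numpy as np
def c(i,x,y,w,h,k): return cv2.resize(i[y:y+h,x:x+w],None,fx=k,fy=k,interpolation=cv2.INTER_CUBIC)[:,:,::-1]
cv2.imwrite("pics/h1.png",np.hstack([c(viewer.snapshot("top"),420,120,130,130,3),c(viewer.snapshot("side"),325,230,130,130,3)]))
E
```

```text
time_s: 2.6
ee_pos: [0.4812, -0.2861, 0.1472]
orientation: [-0.0, 0.984, -0.18, -0.003]
contact_force: [-0.7, 0.4, 0.5]
gripper_width: 0.0687
```

View pics/h1.png

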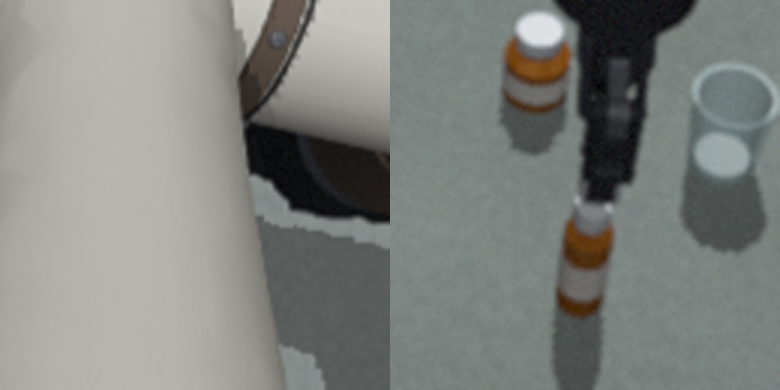

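The side view shows the fingers straight above the stray vial, with the cap at about (393,301). The arm blocks the top view. Alignment is within about 2 mm, so I'll descend and grip.

```bash
python3 -m creep '[[2,0,-20,0,0,0,0.2],[2,0,-50,0,0,0,0.2],[2,0,-80,0,0,0,0.2],[2,0,-102,0,0,0,0.2],[2,0,-111,0,0,0,0.2],[2,0,-111,0,0,0,0.2]]'
python3 - <<'E'
from plant import viewer,status
import cv2,numpy as np
def c(i,x,y,w,h,k): return cv2.resize(i[y:y+h,x:x+w],None,fx=k,fy=k,interpolation=cv2.INTER_CUBIC)[:,:,::-1]
cv2.imwrite("pics/h2.png",c(viewer.snapshot("side"),335,240,110,110,5)); print(status.state()["ee_pos"])
E
```

```text
time_s: 3.45
ee_pos: [0.4852, -0.2862, 0.0389]
orientation: [0.0, 0.984, -0.179, 0.0]
contact_force: [-0.4, -0.4, -0.4]
gripper_width: 0.0685
[ 0.48551164 -0.28639543  0.03938259]
```

View pics/h2.png

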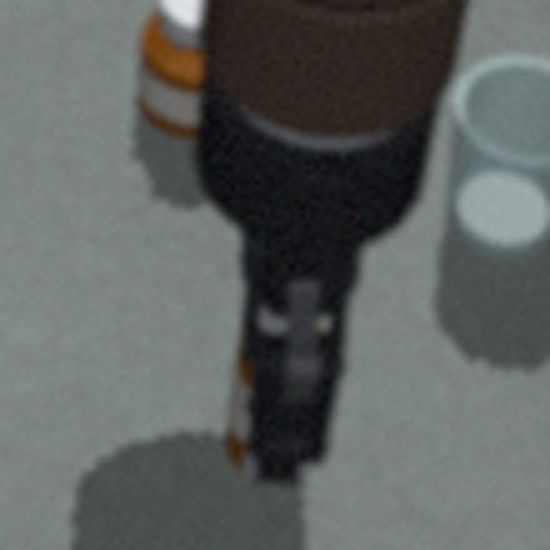

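The vial is between the fingers. A sliver shows at the left of the finger, at about (383,325), which matches the camera's oblique angle. I'll grip now.

```bash
python3 -m creep '[[0,0,0,0,0,0,0.45],[0,0,0,0,0,0,0.6],[0,0,0,0,0,0,0.8],[0,0,0,0,0,0,0.9],[0,0,0,0,0,0,0.9],[0,0,0,0,0,0,0.9]]' 40
```

```text
time_s: 4.25
ee_pos: [0.4851, -0.2864, 0.0391]
orientation: [0.0, 0.984, -0.179, 0.001]
contact_force: [0.5, 1.0, 6.0]
gripper_width: 0.0288
```

```bash
python3 -m creep '[[0,0,8,0,0,0,0.9],[0,0,30,0,0,0,0.9],[0,0,70,0,0,0,0.9],[0,0,105,0,0,0,0.9],[0,0,120,0,0,0,0.9],[0,0,120,0,0,0,0.9],[0,0,120,0,0,0,0.9]]'
python3 - <<'E'
from plant import viewer,status
import cv2,numpy as np
def c(i,x,y,w,h,k): return cv2.resize(i[y:y+h,x:x+w],None,fx=k,fy=k,interpolation=cv2.INTER_CUBIC)[:,:,::-1]
cv2.imwrite("pics/h3.png",c(viewer.snapshot("side"),325,190,130,130,4)); s=status.state();print(s["ee_pos"],s["joint_positions"],s["contact_force"])
E
```

```text
time_s: 5.12
ee_pos: [0.4836, -0.2858, 0.1566]
orientation: [-0.0, 0.984, -0.18, -0.002]
contact_force: [0.5, 0.3, -1.2]
gripper_width: 0.0295
[ 0.48356641 -0.28586235  0.1564363 ] [-2.45678926e-01  3.53993902e-01 -2.63637736e-01 -5.57224946e-04
 -9.56860181e-01  1.45560737e+00] [ 1.13712637 -0.09673711 -1.54245818]
```

View pics/h3.png

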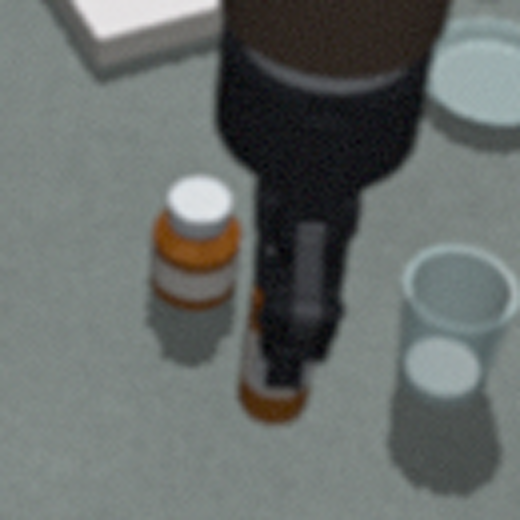

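The vial is held upright, with its base at about (393,292), clear of the bench. Next I'll carry it over the empty -x half of the slim vial's bay.

```bash
python3 -m creep '[[2,10,20,0,0,0,0.9],[7,40,40,0,0,0,0.9],[15,85,50,0,0,0,0.9],[24,132,50,0,0,0,0.9],[33,180,50,0,0,0,0.9],[42,228,50,0,0,0,0.9],[51,276,50,0,0,0,0.9],[60,322,45,0,0,0,0.9],[67,360,30,0,0,0,0.9],[71,380,10,0,0,0,0.9],[72,387,-10,0,0,0,0.9],[72,387,-20,0,0,0,0.9]]'
python3 -m creep '[[0,0,0,0,0,0,0.9],[0,0,0,0,0,0,0.9]]'
python3 - <<'E'
from plant import viewer,status
import cv2,numpy as np
def c(i,x,y,w,h,k): return cv2.resize(i[y:y+h,x:x+w],None,fx=k,fy=k,interpolation=cv2.INTER_CUBIC)[:,:,::-1]
cv2.imwrite("pics/h4.png",np.hstack([c(viewer.snapshot("side"),300,90,130,130,3),c(viewer.snapshot("top"),200,70,130,130,3)])); s=status.state();print(s["ee_pos"],s["joint_positions"],s["contact_force"])
E
```

```text
time_s: 6.68
ee_pos: [0.5555, 0.1008, 0.1357]
orientation: [0.001, 0.984, -0.179, -0.002]
contact_force: [-0.5, -1.4, -0.1]
gripper_width: 0.0288
time_s: 6.92
ee_pos: [0.557, 0.1004, 0.1389]
orientation: [-0.0, 0.984, -0.18, 0.0]
contact_force: [-0.2, 0.9, 0.2]
gripper_width: 0.0288
[0.55707509 0.10051618 0.13919994] [ 4.64778932e-01  3.77088312e-01 -2.77883642e-01  1.81301293e-04
 -9.14106223e-01  7.44558495e-01] [-1.13624741 -0.24385477 -0.55670297]
```

View pics/h4.png

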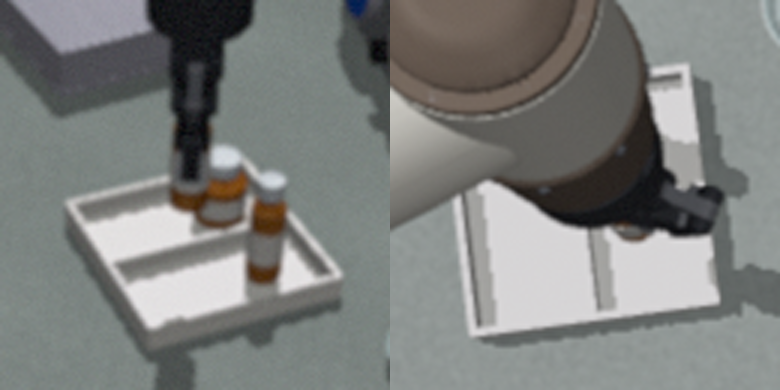

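Side view: the held vial's base is at about (362,159) and the other two vials are undisturbed. Top view: the held vial's base edge shows at about (281,149). I'll check both against the predicted positions.

```bash
python3 - <<'E'
from h import *
a=np.linspace(0,2*np.pi,73)
P=lambda x,y,z:np.c_[x+.015*np.cos(a),y+.015*np.sin(a),0*a+z]
x,y,z=.557-.0017,.1005+.0007,.100
s=proj("side",P(x,y,z)); t=proj("top",P(x,y,z))
print("side lowest",s[s[:,1].argmax()],"x range",s[:,0].min(),s[:,0].max()," top near",t[t[:,1].argmax()],t[:,0].min(),t[:,0].max())
import cv2
i=cv2.imread("pics/h4.png"); 
for p,o,d in((s,(300,90),0),(t,(200,70),390)):
    for q in p: cv2.circle(i,tuple(int(v) for v in ((q-o+.5)*3+[d,0])),0,(0,255,0),-1)
cv2.imwrite("pics/h5.png",cv2.resize(np.hstack([i[130:260,120:250],i[170:300,560:690]]),None,fx=3,fy=3))
E
```

```text
side lowest [362.30239253 160.87462225] x range 355.34309600689505 368.5285792413491  top near [280.80389821 151.02333071] 272.8863848360703 288.6603754260697
```

View pics/h5.png

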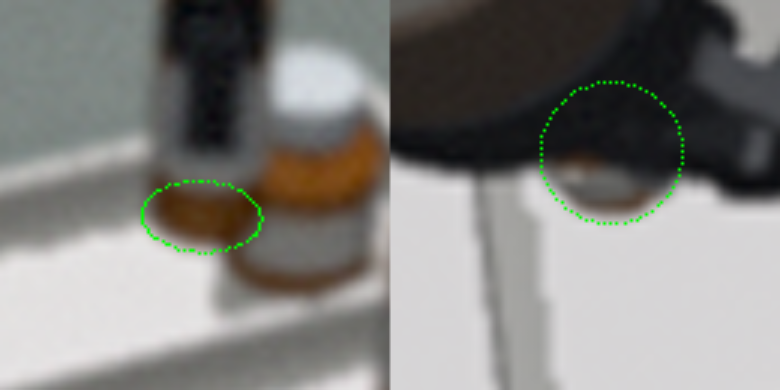

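The prediction matches to about 1.5 px (roughly 3 mm), well within the bay's 25 mm margin. I'll descend with care.

```bash
python3 -m creep '[[-2,1,-20,0,0,0,0.9],[-2,1,-45,0,0,0,0.9],[-2,1,-67,0,0,0,0.9],[-2,1,-80,0,0,0,0.9],[-2,1,-87,0,0,0,0.9],[-2,1,-88,0,0,0,0.9],[-2,1,-88,0,0,0,0.9]]'
python3 - <<'E'
from plant import viewer,status
import cv2,numpy as np
def c(i,x,y,w,h,k): return cv2.resize(i[y:y+h,x:x+w],None,fx=k,fy=k,interpolation=cv2.INTER_CUBIC)[:,:,::-1]
cv2.imwrite("pics/h6.png",c(viewer.snapshot("side"),310,110,120,120,5)); s=status.state();print(s["ee_pos"],s["contact_force"])
E
```

```text
time_s: 7.9
ee_pos: [0.5551, 0.1019, 0.051]
orientation: [-0.0, 0.984, -0.179, 0.001]
contact_force: [-0.5, 0.0, -0.7]
gripper_width: 0.0291
[0.55511071 0.10194024 0.0510237 ] [ 0.33650345  0.10725932 -0.79486065]
```

View pics/h6.png

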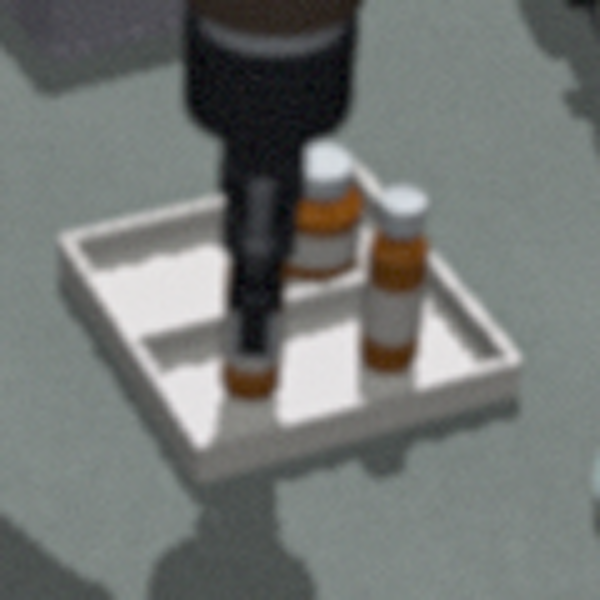

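The side view shows the vial at (360,187), inside the near half of the slim vial's bay and not yet on the floor. I'll lower it in small steps.

```bash
python3 -m creep '[[0,0,-2,0,0,0,0.9],[0,0,-4,0,0,0,0.9],[0,0,-5,0,0,0,0.9],[0,0,-5,0,0,0,0.9]]'
python3 -m creep '[[0,0,-1,0,0,0,0.9],[0,0,-1,0,0,0,0.9]]'
```

```text
time_s: 8.45
ee_pos: [0.5545, 0.1017, 0.0452]
orientation: [0.0, 0.984, -0.179, -0.0]
contact_force: [-0.3, 0.3, -0.8]
gripper_width: 0.0292
time_s: 8.7
ee_pos: [0.5546, 0.1018, 0.0443]
orientation: [0.0, 0.984, -0.179, -0.0]
contact_force: [-0.3, -0.1, -0.1]
gripper_width: 0.0289
```

```bash
python3 -m creep '[[0,0,-1,0,0,0,0.9],[0,0,-1,0,0,0,0.9]]';python3 -m creep '[[0,0,-1,0,0,0,0.9],[0,0,-1,0,0,0,0.9]]'
```

```text
time_s: 8.95
ee_pos: [0.5547, 0.1017, 0.0442]
orientation: [0.0, 0.984, -0.179, 0.0]
contact_force: [-1.1, 0.4, 5.7]
gripper_width: 0.029
time_s: 9.2
ee_pos: [0.5548, 0.1017, 0.0441]
orientation: [0.0, 0.984, -0.179, 0.0]
contact_force: [-2.9, -1.3, 10.5]
gripper_width: 0.0289
```

The vial touched the floor (10 N up, at the predicted height). I'll relieve the load, then open slowly.

```bash
python3 -m creep '[[0,0,1,0,0,0,0.9],[0,0,1,0,0,0,0.62],[0,0,1,0,0,0,0.6],[0,0,1,0,0,0,0.55],[0,0,1,0,0,0,0.5],[0,0,1,0,0,0,0.4],[0,0,1,0,0,0,0.3],[0,0,1,0,0,0,0.25],[0,0,1,0,0,0,0.2],[0,0,1,0,0,0,0.2],[0,0,1,0,0,0,0.2]]' 20
python3 - <<'E'
from plant import viewer,status
import cv2,numpy as np
def c(i,x,y,w,h,k): return cv2.resize(i[y:y+h,x:x+w],None,fx=k,fy=k,interpolation=cv2.INTER_CUBIC)[:,:,::-1]
cv2.imwrite("pics/h7.png",c(viewer.snapshot("side"),310,110,120,120,5))
E
```

```text
time_s: 10.58
ee_pos: [0.5546, 0.1018, 0.0433]
orientation: [-0.0, 0.984, -0.179, 0.0]
contact_force: [0.4, -0.6, -0.2]
gripper_width: 0.0685
```

View pics/h7.png

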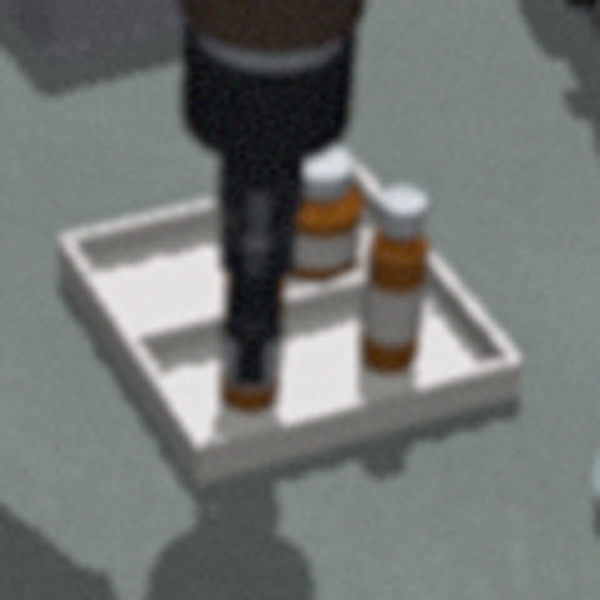

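The fingers are open at 68 mm and the vial is standing at (360,190). I'll retreat straight up, then move back towards -y.

```bash
python3 -m creep '[[0,0,10,0,0,0,0.2],[0,0,35,0,0,0,0.2],[0,0,75,0,0,0,0.2],[0,0,120,0,0,0,0.2],[0,0,160,0,0,0,0.2],[-10,-20,180,0,0,0,0.2],[-30,-60,190,0,0,0,0.2],[-45,-115,190,0,0,0,0.2],[-55,-170,190,0,0,0,0.2],[-60,-220,190,0,0,0,0.2],[-60,-245,190,0,0,0,0.2],[-60,-250,190,0,0,0,0.2]]'
python3 -m creep '[[0,0,0,0,0,0,0.2],[0,0,0,0,0,0,0.2]]'
python3 - <<'E'
from plant import viewer,status
import cv2,numpy as np
def c(i,x,y,w,h,k): return cv2.resize(i[y:y+h,x:x+w],None,fx=k,fy=k,interpolation=cv2.INTER_CUBIC)[:,:,::-1]
a=viewer.snapshot("side");b=viewer.snapshot("top")
cv2.imwrite("pics/s8.png",a[:,:,::-1]);cv2.imwrite("pics/t8.png",b[:,:,::-1])
cv2.imwrite("pics/h8.png",np.hstack([c(a,310,110,120,120,3),c(b,205,75,120,120,3)]))
E
```

```text
time_s: 12.12
ee_pos: [0.4943, -0.1496, 0.234]
orientation: [-0.0, 0.984, -0.181, 0.0]
contact_force: [-0.1, -0.3, -0.5]
gripper_width: 0.068
time_s: 12.38
ee_pos: [0.4947, -0.1474, 0.2335]
orientation: [-0.0, 0.984, -0.179, 0.0]
contact_force: [0.3, 0.0, 0.5]
gripper_width: 0.0686
```

View pics/h8.png

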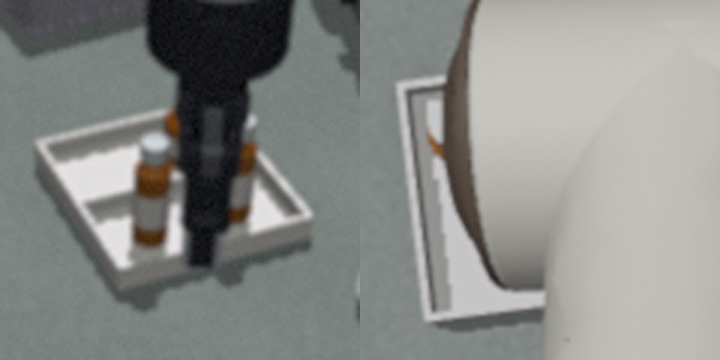

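The vial is standing at about (360,187) in the side view, but the gripper is in the line of sight and the arm blocks the top view. I'll move further away for a clear check.

```bash
python3 -m creep '[[-5,-25,0,0,0,0,0.2],[-15,-75,0,0,0,0,0.2],[-25,-130,0,0,0,0,0.2],[-35,-185,0,0,0,0,0.2],[-45,-235,0,0,0,0,0.2],[-50,-270,0,0,0,0,0.2],[-50,-280,0,0,0,0,0.2],[-50,-280,0,0,0,0,0.2]]'
python3 - <<'E'
from plant import viewer,status
import cv2,numpy as np
def c(i,x,y,w,h,k): return cv2.resize(i[y:y+h,x:x+w],None,fx=k,fy=k,interpolation=cv2.INTER_CUBIC)[:,:,::-1]
a=viewer.snapshot("side");b=viewer.snapshot("top")
cv2.imwrite("pics/h9.png",np.hstack([c(a,310,110,120,120,3),c(b,205,75,120,120,3)]))
E
```

```text
time_s: 13.48
ee_pos: [0.4449, -0.4279, 0.2329]
orientation: [-0.0, 0.984, -0.179, -0.0]
contact_force: [0.5, 1.1, 0.2]
gripper_width: 0.0682
```

View pics/h9.png

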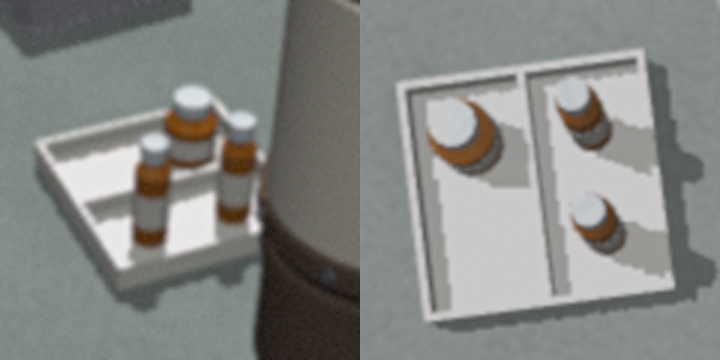

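Both views show the placed vial upright in the slim vial's bay, with its cap at (361,158) in the side view and (281,145) in the top view. The other two vials have not moved. I'll confirm with numbers and hand in.

```bash
python3 - <<'E'
from h import *
from plant import job
print(atz("top",[(280.2,144.7)],.1),atz("side",[(361.3,158)],.1))
c,s=np.cos(.1197),np.sin(.1197)
for p in(atz("top",[(280.2,144.7)],.1)[0],): 
    d=p[:2]-[.5864,.1495]; print("local",c*d[0]+s*d[1],-s*d[0]+c*d[1])
print(job.finish_job())
E
```

```text
[[0.55239776 0.10229583 0.1       ]] [[0.55258903 0.09753808 0.1       ]]
local -0.03939579460152316 -0.04280604013018864
the job is handed in; nothing more can be done
None
```

The stray slim vial now stands upright on the floor of the small caddy, in the bay that already held the slim vial. I let go of it, moved the arm well clear and handed the job in at about 13.6 s.

- **Position:** the top camera puts the vial at caddy-local (-39, -43) mm, which is on the bay's centre line and about 75 mm from the slim vial. The side camera agrees in x but differs by about 5 mm in y, most likely because I picked the cap's pixel by eye. Either reading is well inside the bay.
- **Contact:** the floor was felt at the predicted height, with about 10 N of upward force. I eased that off before opening the fingers.
- **Other vials:** the final pictures show the two vials already in the caddy standing where they were. I checked that by eye and did not re-measure them.
- **Hand-in:** `finish_job` gave no verdict, as expected.

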